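# Clamp a jar of rivets in the bench vice and unscrew its tight lid

## Task

The lid of the square glass jar of brass rivets is on tight. Brace the jar by swinging the vice's ball lever fully round to its stop so that the jaws clamp it, then turn the lid anticlockwise, stop turning once the thread lets go, and lift it straight off. Finish still gripping the lid, level, just above the jar's open mouth (a centimetre or two clear); leave the jar clamped in the vice and the square, caliper and glass dish undisturbed.

Things in the scene. Friction and masses are not known exactly. Their poses are not given: they have to be found in the camera images.
- vice: dark green cam vice bolted to the bench, 94 mm wide (its x), 206 mm long (its y). Origin on the bench under the middle of the jar's place, z up. Bed 30 mm above the bench, jaw tops 72 mm. Jaws close along y: fixed jaw on the -y side, moving jaw on the +y side, cam and lever beyond it at the +y end.
- vice_lever (a joint): lever angle about its vertical pivot (rad): 0 = open, pointing along the vice's +x; grows anticlockwise seen from above to a hard stop at 1.5, pointing along the vice's +y, jar clamped. Starts at 0 to 0.2, stays where it is left. Needs 3 to 6 N at the ball, more once the jaw presses on the jar (from about 0.8 rad).
- lever_ball (a point): centre of the black ball knob (28 mm diameter) on the lever, 119 mm above the bench, 95 mm from the pivot axis; a 9 mm steel rod slopes down from it to the pivot. The ball can be pinched or pushed sideways from above.
- lever_pivot (a point): point on the lever's vertical pivot axis at the height of the ball; 105 mm along +y from the vice's origin.
- vice_pad: the moving jaw's brown fibre facing (84 x 6 x 40 mm), spring-backed, pressing the jar towards the vice's -y with about 30 N when the lever is at its stop. Its origin coincides with the vice's when open and follows the pad's travel (up to 9 mm).
- jar: clear glass jar of brass rivets: square body 58 x 58 x 58 mm high, then a round neck of 42 mm diameter; rim 84 mm above its base. Origin at the centre of its base, z up. Stands loose on the vice's bed (30 mm above the bench) with 5 mm of play, sides parallel to the jaws; clamping shifts it up to 3 mm to the vice's -y. 0.25 to 0.45 kg.
- lid: knurled aluminium lid, 58.4 mm diameter, 21.5 mm high, 65 g. Origin at the centre of its lower edge, 66 mm above the jar's base when on, 8 mm above the jar's square shoulder. Lug thread: turn anticlockwise from above with 0.4 to 0.7 N m (grip 40 N or more); it stays level, lets go after 53 deg, meets a stop at 100 deg; from 60 to 95 deg it lifts straight off, clear of the rim after 18 mm.
- lid_top (a point): centre of the lid's flat top, 21.5 mm above the lid's origin. A springy seal under it pushes a freed lid up with about 20 N, fading to nothing over the first 3 mm.
- lid_rim (a point): point on the lid's knurled side, 29 mm out along the lid's own +x; with the lid tight it lies along the jar's +x, so its place in the jar's frame tells how far the lid has turned.
- square: bystander: engineer's try square, dark stock 26 x 85 x 16 mm with a steel blade 24 x 115 mm, lying on the bench; origin on the bench near its middle. Do not disturb.
- caliper: bystander: steel digital caliper 200 mm long with a black slider, lying on the bench, 12 mm thick; origin on the bench near its middle. Do not disturb.
- dish: bystander: clear glass dish, 94 mm across, 18 mm high, with brass offcuts; origin at the centre of its base. Do not disturb.

How it is judged:
On the way, in this order (a step that is already met when the one before it is completed fails the run):
1. the vice's lever is at its stop and the jaws clamp the jar, its lid still tight (value of joint vice_lever above 1.3 rad and contact force between vice_pad and jar above 8 N and x of lid_rim in the frame of jar above 0.0225 m), for 0.2 s.
2. with the jar clamped, the lid has been turned more than about 45 degrees while still down on the neck (value of joint vice_lever above 1.3 rad and x of lid_rim in the frame of jar below 0.0205 m and z of lid in the frame of jar below 0.074 m), for 0.05 s.
At the end, for the whole second after the job is handed in: lid gripped, still and level (0.2 rad), within 15 mm of the jar's axis, its lower edge 3 to 41 mm above the rim, touching neither jar nor vice, turned at most about 120 degrees in all; lever past 1.3 rad; jar clamped upright on the vice's bed (z of lid in the frame of jar between 0.087 and 0.125 m and horizontal distance between lid and jar below 0.015 m and angle between lid's own z axis and vertical below 0.2 rad and contact force between the fingers and lid above 2 N and contact force between lid and jar below 0.2 N and contact force between lid and vice below 0.2 N and linear speed of lid below 0.03 m/s and x of lid_rim in the frame of jar above -0.0146 m and value of joint vice_lever above 1.3 rad and contact force between vice_pad and jar above 8 N and z of jar in the frame of vice below 0.034 m and angle between jar's own z axis and vertical below 0.1 rad); the arm keeps its last pose, push and grip.
It fails at once if the jar is dragged up out of the jaws or tipped (z of jar in the frame of vice above 0.038 m or angle between jar's own z axis and vertical above 0.15 rad).
It fails at once if a bystander is disturbed (distance of any of square, caliper, dish from where it was at the start of the episode above 0.02 m).
It also fails if it takes over 48 s, if anything falls off the work surface, if the arm or the gripper's body presses on something with over 40 N, if the wrist force passes 120 N, or if a joint passes its speed limit or range.

## Robot

A 6-joint arm with a two-finger parallel gripper is mounted at the origin on the work surface. World frame = base frame: x ahead of the robot, y to its left, z up, the work surface at z = 0. Lengths are in m, angles in rad, forces in N, time in s.
With the tool pointing down it reaches from about 0.425 to 1.125 m from the base axis. Payload 14.9 kg.
Tool frame: the origin (TCP) lies at the very end of the fingers, on their centre line; the grasp point (between the pads) lies bot.grip_point_offset behind it (bot.grip_point_offset is the distance from the TCP to the grasp point, in m); z points along the fingers, y is the direction in which the jaws open and shut (so a half turn about z gives the same grasp; the last joint's range is limited). The gripper opens to 91 mm and grips with 3 to 60 N. Pads are 32 mm wide; open, the fingers measure 118 mm over their backs; the gripper's body (76 mm by 178 mm) begins 60 mm behind the grasp point.
Start: joints at [-1.333, 0.379, 1.734, -0, 1.028, -0.033], TCP at [0.187, -0.675, 0.214] pointing down, gripper open.
Joint ranges: [-2.77, 2.77], [-0.74, 2.19], [0, 2.66], [-1.06, 4.2], [0.31, 2.87], [-3.08, 3.08]. Speed limits (rad/s): [1.89, 1.89, 2.39, 3.14, 3.14, 3.14].

## Interface

Orientations are given as a rotation vector (axis times angle).
In Python, from cell import bot gives the robot as it stands. Calls block until the motion is done:
- bot.reach(position, orientation): joint-space move of the TCP to a pose.
- bot.move_straight(position, feed=0.15, orientation=None): straight line of the TCP; orientation=None keeps the orientation; feed is the mean speed in m/s.
- bot.set_joints(angles): joint-space move.
- bot.gripper_to(opening, grasp_force=None): finger opening in m; grasp_force is the grip in N (None keeps the last); returns when the fingers have stopped.
- bot.hold(seconds).
- bot.ik(position, orientation): joint angles nearest the present ones, or None.
- bot.sense(): the state.
- bot.snapshot(name): name is "side" or "top"; returns (picture, depth): 420x560x3 uint8, red, green, blue; 420x560 float32, m along the optical axis (not along the pixel's ray), 0 where there is no reading.
- bot.camera_info(name): a dict with "fx", "fy", "cx", "cy" (pixels), "R" (3x3) and "t" (3): a world point X has camera coordinates R X + t. Camera axes: x right, y down, z forward; pixel columns grow to the right and rows downward; lengths in m; the calibration is good to about 2 mm. A picture is of the moment at which its call begins. camera_info takes no time and is no camera call.
A pose or a line that the arm cannot do raises bot.IKError and nothing moves.
- bot.sign_off(): hands the job in, once; it reports no verdict.
Trained networks look in the newest picture that a camera, given by its name, has taken for a name from the list of things; names that differ only in an ending like _2 or _b are one class to them, and where a whole thing is asked for, a point or a joint stands for the part that bears it (a point fixed in the world has none). Each returns a list of dicts, best first, with "conf" (0 to 1); they miss things now and then, are a little off and sometimes report something else, mostly with a low value. They report only what shows in the picture. A call takes as long as a camera call.
- bot.recognise(camera, name): "bbox" ([left, top, width, height] in pixels, round what is visible of it).
- bot.trace(camera, name): "mask" (420x560 bool, what is visible of it) and "bbox" ([left, top, width, height] in pixels, round what is visible of it).
The state is a dict: "time_s": time; "qpos": joint angles; "dq": joint speeds; "joint_efforts": joint torques, N m; "ee_pos": TCP position; "tcp_rot": TCP orientation; "wrist_force": force on the tool from outside, world axes, zero at the start; "torque": the same for the moment, N m; "width": finger opening in m.
Only numpy, scipy, OpenCV 4.12 (cv2) and the standard library are available. Lean on these libraries where they do the work, as an engineer would, in place of code of your own. Each camera call takes 0.05 s, during which the arm holds its last target. There are 200 camera calls.

## Working session

There is one attempt and no reset: what is moved stays moved. The work goes in short steps, each a Python script; the robot and the scene stay as the last script left them, time stands still between calls to the robot, and variables do not carry over. Pictures are saved under pics/ and viewed, about 8 in all and at most 12, crops included, and the job is handed in when it is done.

```bash
mkdir -p pics; ls; cat > h.py <<'E'
import numpy as np, cv2
from cell import bot
from scipy.spatial.transform import Rotation as R
def snap(c,fn=None):
    p,d=bot.snapshot(c)
    if fn: cv2.imwrite('pics/'+fn,p[:,:,::-1])
    return p,d
def world(c,uv,depth):
    k=bot.camera_info(c); uv=np.atleast_2d(uv).astype(float); depth=np.ravel(depth)
    X=np.c_[(uv[:,0]-k['cx'])/k['fx']*depth,(uv[:,1]-k['cy'])/k['fy']*depth,depth]
    return (X-np.asarray(k['t']))@np.asarray(k['R'])
def cloud(c,mask,d):
    v,u=np.nonzero(mask&(d>0)); return world(c,np.c_[u,v],d[v,u])
def ray(c,uv):
    k=bot.camera_info(c); Rm=np.asarray(k['R']); o=-Rm.T@np.asarray(k['t'])
    r=Rm.T@np.array([(uv[0]-k['cx'])/k['fx'],(uv[1]-k['cy'])/k['fy'],1]); return o,r
def at_z(c,uv,z):
    o,r=ray(c,uv); return o+r*(z-o[2])/r[2]
def down(yaw):  # tool z down, tool y axis at world angle yaw
    y=np.array([np.cos(yaw),np.sin(yaw),0]); z=np.array([0,0,-1.]); x=np.cross(y,z)
    return R.from_matrix(np.c_[x,y,z]).as_rotvec()
E
python3 - <<'E'
from h import *
print(bot.grip_point_offset,{k:np.round(v,3) if not isinstance(v,float) else v for k,v in bot.sense().items()})
print(R.from_rotvec(bot.sense()['tcp_rot']).as_matrix().round(2))
ims=[]
for c in('side','top'):
    k=bot.camera_info(c);print(c,k['fx'],(-np.asarray(k['R']).T@np.asarray(k['t'])).round(3),np.round(np.asarray(k['R'])[2],2))
    p,d=snap(c,c+'0.png')
    for n in('vice','vice_lever','lever_ball','jar','lid','square','caliper','dish'):
        for r in bot.trace(c,n)[:2]:
            P=cloud(c,r['mask'],d)
            print(c,n,round(r['conf'],2),np.round(r['bbox']), r['mask'].sum(), np.median(P,0).round(3) if len(P) else None, np.percentile(P,[2,98],axis=0).round(3).tolist() if len(P) else None)
print(bot.sense()['time_s'])
E
```

```text
pics
0.0188 {'time_s': 0.0, 'qpos': array([-1.333,  0.379,  1.735,  0.   ,  1.029, -0.033]), 'dq': array([-0.002,  0.001,  0.001,  0.001, -0.   ,  0.   ]), 'joint_efforts': array([ 5.0000e-03, -7.6372e+01, -4.3437e+01,  6.5000e-02,  4.2000e-02,
       -0.0000e+00]), 'ee_pos': array([ 0.187, -0.674,  0.213]), 'tcp_rot': array([-3.112, -0.424,  0.   ]), 'wrist_force': array([ 0.517, -0.739,  0.027]), 'torque': array([-0.071,  0.027,  0.018]), 'width': 0.09144450478725792}
[[ 0.96  0.27 -0.  ]
 [ 0.27 -0.96  0.  ]
 [ 0.   -0.   -1.  ]]
side 393.8683596531055 [-0.088  0.739  0.685] [ 0.58 -0.63 -0.52]
side vice 0.91 [250. 207.  86.  62.] 2251 [0.475 0.047 0.044] [[0.435, -0.099, 0.004], [0.589, 0.096, 0.123]]
side vice_lever 0.54 [253. 208.  39.  32.] 296 [0.53  0.075 0.087] [[0.479, 0.054, 0.069], [0.597, 0.096, 0.132]]
side vice_lever 0.37 [299. 202.  24.  16.] 298 [ 0.496 -0.034  0.118] [[0.474, -0.07, 0.098], [0.53, -0.015, 0.121]]
side lever_ball 0.72 [254. 207.  40.  37.] 334 [0.52  0.074 0.084] [[0.478, -0.033, -0.001], [0.61, 0.096, 0.13]]
side lever_ball 0.35 [299. 201.  24.  20
[... 1218 characters left out ...]
7, 0.081], [0.485, -0.017, 0.092]]
top jar 0.3 [105. 220.  34.  38.] 996 [0.477 0.387 0.006] [[0.436, 0.343, -0.001], [0.519, 0.426, 0.021]]
top lid 0.84 [276. 218.  23.  23.] 431 [ 0.505 -0.043  0.118] [[0.481, -0.068, 0.112], [0.532, -0.018, 0.123]]
top square 0.56 [387. 137.  34.  59.] 731 [ 0.658 -0.346  0.012] [[0.609, -0.387, 0.0], [0.755, -0.314, 0.02]]
top caliper 0.62 [108. 221.  32.  36.] 1019 [0.477 0.388 0.006] [[0.434, 0.344, -0.002], [0.519, 0.426, 0.021]]
top caliper 0.58 [394. 223.  30.  74.] 740 [ 0.413 -0.358  0.01 ] [[0.344, -0.389, 0.004], [0.524, -0.33, 0.016]]
top dish 0.81 [105. 223.  33.  32.] 997 [0.477 0.387 0.006] [[0.435, 0.344, -0.002], [0.519, 0.426, 0.021]]
0.9
```

```bash
python3 - <<'E'
import cv2, numpy as np
a=cv2.imread('pics/top0.png')[165:285,210:350];b=cv2.imread('pics/side0.png')[175:295,230:370]
f=lambda x:cv2.resize(x,None,fx=4,fy=4,interpolation=cv2.INTER_CUBIC)[:, :]
cv2.imwrite('pics/c0.png',cv2.resize(np.vstack([f(a),f(b)]),None,fx=.62,fy=.62))
E
python3 - <<'E'
from h import *
p,d=snap('top')
m=bot.trace('top','lid')[0]['mask']; P=cloud('top',m,d); P=P[P[:,2]>.11]
v,u=np.nonzero(m); (uc,vc),rr=cv2.minEnclosingCircle(np.c_[u,v].astype(np.float32)); print('lid px',uc,vc,rr, at_z('top',(uc,vc),.1175).round(4),P.mean(0).round(4))
# vice points
r=bot.trace('top','vice')[0]; M=cloud('top',r['mask'],d)
for lo,hi in((.062,.08),(.02,.045)):
    Q=M[(M[:,2]>lo)&(M[:,2]<hi)]; c,s,a=cv2.minAreaRect(Q[:,:2].astype(np.float32)); print(lo,len(Q),np.round(c,4),np.round(s,4),a)
L=cloud('top',bot.trace('top','vice_lever')[0]['mask'],d)
B=L[L[:,2]>.115];print('ball',len(B),np.median(B,0),B.min(0),B.max(0))
p,d=snap('side'); L=cloud('side',bot.trace('side','vice_lever')[0]['mask'],d)
B=L[L[:,2]>.115];print('ball side',len(B),np.median(B,0),B.min(0),B.max(0))
P=cloud('side',bot.trace('side','lid')[0]['mask'],d);P=P[P[:,2]>.114]; print('lid side',P.mean(0),P.min(0),P.max(0))
E
```

```text
lid px 288.0 230.22222900390625 12.425180435180664 [ 0.5046 -0.041   0.1175] [ 0.5056 -0.0417  0.1182]
0.062 1094 [ 0.5065 -0.005 ] [0.0914 0.1977] 2.0515449047088623
0.02 669 [0.5025 0.0091] [0.1256 0.1788] 4.017881393432617
ball 99 [0.59083864 0.08424802 0.12818257] [0.57483247 0.07219219 0.11524804] [0.60381207 0.09873562 0.13780768]
ball side 73 [0.58538156 0.08943001 0.12586085] [0.5748277  0.06975729 0.11544675] [0.60201306 0.09769167 0.13317033]
lid side [ 0.50072008 -0.04049983  0.11850921] [ 0.47385202 -0.07249823  0.11405136] [ 0.53138837 -0.01432579  0.12170931]
```

View pics/c0.png

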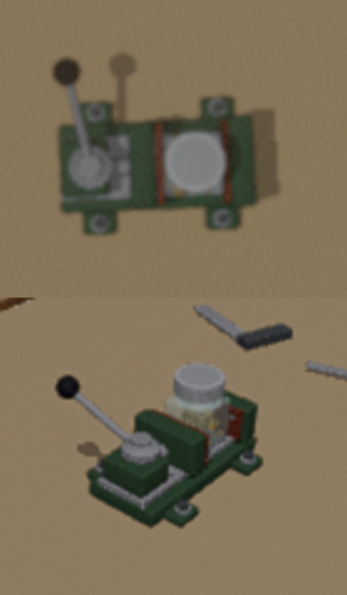

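```bash
python3 - <<'E'
from h import *
rays={}
for c in('top','side'):
    p=cv2.imread(f'pics/{c}0.png').astype(int); x,y={'top':(236,194),'side':(257,331-0)}[c] if c=='top' else (257,212)
    s=p[y-12:y+12,x-12:x+12].max(2)<70; n,l,st,ce=cv2.connectedComponentsWithStats(s.astype(np.uint8))
    i=1+np.argmax(st[1:,4]); uv=ce[i]+[x-12,y-12]; print(c,uv,st[i]); rays[c]=ray(c,uv); print(at_z(c,uv,.119))
(o1,r1),(o2,r2)=rays.values()
t=np.linalg.lstsq(np.c_[r1,-r2],o2-o1,rcond=None)[0]; print('tri',o1+r1*t[0],o2+r2*t[1])
print('hub',at_z('top',(245.9,232.7),.08))
# lid triangulation
p,d=snap('side'); m=bot.trace('side','lid')[0]
P=cloud('side',m['mask'],d); P=P[P[:,2]>.115]; print(cv2.minEnclosingCircle(P[:,:2].astype(np.float32)))
q=bot.sense()['qpos']; 
for yaw in np.radians([-160,-120,-80,-40,0,40,80,120,160]):
    for pos in([.59,.085,.1],[.5,.158,.1],[.504,-.043,.095]):
        j=bot.ik(pos,down(yaw)); print(round(np.degrees(yaw)),pos,None if j is None else np.round(j,2))
E
```

```text
top [236.375 193.625] [ 8  7 10 10 72]
[0.59258111 0.08600413 0.119     ]
side [256.89230769 210.8       ] [ 8  7  9  9 65]
[0.59056181 0.08351816 0.119     ]
tri [0.59251989 0.08596204 0.11965214] [0.59020258 0.08386471 0.11929924]
hub [0.49823069 0.06308763 0.08      ]
((0.5040685534477234, -0.045462120324373245), 0.03165758028626442)
-160 [0.59, 0.085, 0.1] [ 0.1   0.38  1.99 -0.    0.77  2.9 ]
-160 [0.5, 0.158, 0.1] [ 0.26  0.28  2.13 -0.    0.73  3.05]
-160 [0.504, -0.043, 0.095] [-0.13  0.27  2.17 -0.    0.71  2.66]
-120 [0.59, 0.085, 0.1] [ 0.1   0.38  1.99 -0.    0.77  2.2 ]
-120 [0.5, 0.158, 0.1] [ 0.26  0.28  2.13 -0.    0.73  2.36]
-120 [0.504, -0.043, 0.095] [-0.13  0.27  2.17 -0.    0.71  1.96]
-80 [0.59, 0.085, 0.1] [ 0.1   0.38  1.99 -0.    0.77  1.5 ]
-80 [0.5, 0.158, 0.1] [ 0.26  0.28  2.13 -0.    0.73  1.66]
-80 [0.504, -0.043, 0.095] [-0.13  0.27  2.17 -0.    0.71  1.27]
-40 [0.59, 0.085, 0.1] [ 0.1   0.38  1.99 -0.    0.77  0.8 ]
-40 [0.5, 0.158, 0.1] [ 0.26  0.28  2.13 -0.    0.73  0.96]
-40 [0.504, -0.043, 0.095] [-0.13  0.27  2.17 -0.    0.71  0.57]
0 [0.59, 0.
[... 206 characters left out ...]
.99 -0.    0.77 -0.59]
40 [0.5, 0.158, 0.1] [ 0.26  0.28  2.13 -0.    0.73 -0.44]
40 [0.504, -0.043, 0.095] [-0.13  0.27  2.17 -0.    0.71 -0.83]
80 [0.59, 0.085, 0.1] [ 0.1   0.38  1.99 -0.    0.77 -1.29]
80 [0.5, 0.158, 0.1] [ 0.26  0.28  2.13 -0.    0.73 -1.13]
80 [0.504, -0.043, 0.095] [-0.13  0.27  2.17 -0.    0.71 -1.53]
120 [0.59, 0.085, 0.1] [ 0.1   0.38  1.99 -0.    0.77 -1.99]
120 [0.5, 0.158, 0.1] [ 0.26  0.28  2.13 -0.    0.73 -1.83]
120 [0.504, -0.043, 0.095] [-0.13  0.27  2.17 -0.    0.71 -2.23]
160 [0.59, 0.085, 0.1] [ 0.1   0.38  1.99 -0.    0.77 -2.69]
160 [0.5, 0.158, 0.1] [ 0.26  0.28  2.13 -0.    0.73 -2.53]
160 [0.504, -0.043, 0.095] [-0.13  0.27  2.17 -0.    0.71 -2.92]
```

```bash
cat >> h.py <<'E'
piv=np.array([.4985,.063]); 
def lev(a,z=.102,r=.0955): return [*(piv+r*np.array([np.cos(a),np.sin(a)])),z]
def st(tag=''):
    s=bot.sense(); print(tag,round(s['time_s'],2),'p',s['ee_pos'].round(4),'F',s['wrist_force'].round(1),'T',s['torque'].round(2),'w',round(s['width'],4)); return s
E
python3 - <<'E'
from h import *
a0=.233
bot.reach(lev(a0,.2),down(a0-np.pi/2)); st('above')
bot.move_straight(lev(a0),feed=.15); st('down')
bot.gripper_to(.034,10); s=st('closed')
a=a0
while a<1.3:
    a+=.15; bot.move_straight(lev(a),feed=.12,orientation=down(a-np.pi/2)); s=st('%.2f'%a)
    if np.linalg.norm(s['wrist_force'])>50: break
snap('top','t1.png')
E
```

```text
above 4.37 p [0.5916 0.0845 0.2   ] F [ 0.3 -0.2  0. ] T [-0.01  0.04 -0.02] w 0.091
down 5.17 p [0.592  0.0851 0.1027] F [-0.3  0.2 -0.1] T [0.01 0.01 0.03] w 0.0915
closed 6.14 p [0.5914 0.085  0.102 ] F [1.3 0.2 0.2] T [-0.01  0.03  0.01] w 0.0343
0.38 6.44 p [0.5871 0.0988 0.102 ] F [ 0.7 -0.2 -0.3] T [-0.03  0.   -0.02] w 0.0346
0.53 6.74 p [0.5809 0.1113 0.1021] F [ 0.4 -0.4 -0.3] T [-0.   -0.03  0.02] w 0.034
0.68 7.04 p [0.5728 0.123  0.1021] F [-0.4 -0.6  0.2] T [-0.08 -0.01 -0.02] w 0.034
0.83 7.34 p [0.5631 0.1334 0.1021] F [-0.3  0.4  1.4] T [-0.01 -0.07  0.03] w 0.0343
0.98 7.64 p [0.5518 0.1422 0.1021] F [ 0.2 -0.7  0.5] T [-0.06 -0.05 -0.04] w 0.0341
1.13 7.94 p [0.5394 0.1493 0.1021] F [-0.2 -0.5 -0.5] T [-0.03 -0.04  0.05] w 0.0341
1.28 8.24 p [0.5261 0.1544 0.1021] F [-0.2  0.8 -0.3] T [-0.06 -0.1  -0.03] w 0.0342
1.43 8.54 p [0.512  0.1575 0.1021] F [ 0.3 -0.4 -0.7] T [-0.04 -0.14  0.01] w 0.0336
```

```bash
python3 - <<'E'
from h import *
a=cv2.imread('pics/t1.png')[165:285,190:350]
b=snap('side')[0][150:270,220:380,::-1]
cv2.imwrite('pics/c1.png',np.vstack([cv2.resize(x,None,fx=2.5,fy=2.5,interpolation=cv2.INTER_CUBIC) for x in(a,b)]))
E
```

```text
(no output)
```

View pics/c1.png

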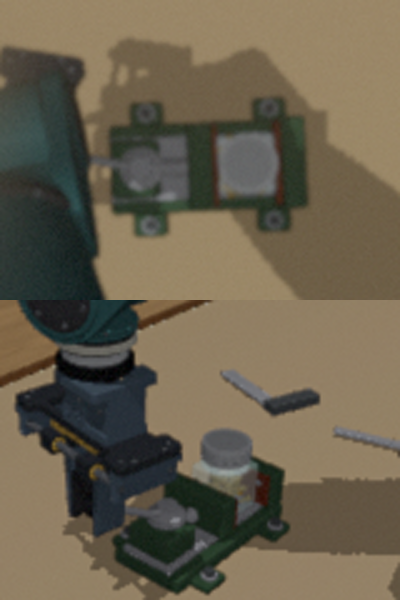

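The top crop shows the lever rod now pointing left (+y) at about (98,160), inside the fingers, so it has followed. I'll now push to the stop.

```bash
python3 - <<'E'
from h import *
a=1.433
while a<1.72:
    a+=.04; bot.move_straight(lev(a),feed=.04,orientation=down(a-np.pi/2)); s=st('%.2f'%a)
    if np.linalg.norm(s['wrist_force'])>30: break
bot.hold(.3); st('held')
E
```

```text
1.47 8.89 p [0.5083 0.158  0.1021] F [ 2.8 -1.4  0.8] T [-0.13 -0.42  0.01] w 0.0342
1.51 9.14 p [0.5043 0.1584 0.1021] F [2.2 1.  0.9] T [ 0.04 -0.54  0.04] w 0.0339
1.55 9.39 p [0.5004 0.1586 0.1021] F [2.2 0.8 1.7] T [ 0.08 -0.48 -0.05] w 0.0341
1.59 9.64 p [0.4977 0.1585 0.1023] F [ 9.2 -1.3 -4.5] T [-0.5  -1.71 -0.03] w 0.0339
1.63 9.89 p [0.4955 0.1582 0.1027] F [ 20.5  -6.3 -10.8] T [-1.12 -3.48 -0.1 ] w 0.0373
1.67 10.14 p [0.4921 0.158  0.103 ] F [20.8 -7.2 -7.1] T [-1.4  -3.57 -0.25] w 0.0444
1.71 10.39 p [0.4886 0.1575 0.1032] F [21.2 -8.1 -6. ] T [-1.53 -3.69 -0.31] w 0.0511
1.75 10.64 p [0.4851 0.1571 0.1034] F [22.  -5.9 -4.5] T [-1.14 -3.7  -0.24] w 0.058
held 10.94 p [0.4852 0.1571 0.1033] F [21.7 -7.  -4. ] T [-1.16 -3.73 -0.2 ] w 0.0578
```

```bash
python3 - <<'E'
from h import *
bot.move_straight(lev(1.6),feed=.1); bot.gripper_to(.07); st('open')
bot.move_straight(lev(1.6,.2),feed=.2)
bot.reach([.5,.24,.22],down(-.6)); st('up')
for c in('top','side'):
    p,d=snap(c,c+'2.png')
    for n in('lid','lever_ball'):
        for r in bot.trace(c,n)[:2]:
            v,u=np.nonzero(r['mask']); (uc,vc),rr=cv2.minEnclosingCircle(np.c_[u,v].astype(np.float32)); P=cloud(c,r['mask'],d); P=P[P[:,2]>.11]
            print(c,n,round(r['conf'],2),(uc,vc),rr,at_z(c,(uc,vc),.1175).round(4),P.mean(0).round(4) if len(P) else 0)
            if n=='lid' and len(P): print([np.round(x,4) for x in cv2.minEnclosingCircle(P[P[:,2]>.114][:,:2].astype(np.float32))],P[:,2].max())
f=lambda x:cv2.resize(x,None,fx=2.5,fy=2.5,interpolation=cv2.INTER_CUBIC)
cv2.imwrite('pics/c2.png',np.vstack([f(cv2.imread('pics/top2.png')[165:285,190:350]),f(cv2.imread('pics/side2.png')[150:270,220:380])]))
E
```

```text
open 11.94 p [0.4957 0.1585 0.102 ] F [-0.6 -0.6 -0.3] T [-0.04 -0.13 -0.01] w 0.0697
up 13.47 p [0.4995 0.2396 0.2189] F [-0.2  0.6  0.1] T [-0.01 -0.05  0.02] w 0.0699
top lever_ball 0.7 (227.5, 232.0) 26.575464248657227 [0.4987 0.1062 0.1175] [0.502  0.1541 0.1263]
top lever_ball 0.4 (288.6644287109375, 229.95973205566406) 12.034173965454102 [ 0.5052 -0.0427  0.1175] [ 0.5053 -0.0429  0.118 ]
side lid 0.78 (310.0, 208.5) 10.30786418914795 [ 0.4958 -0.0344  0.1175] [ 0.5001 -0.0407  0.1176]
[array([ 0.5025, -0.0462]), np.float64(0.0321)] 0.12128120219297889
side lever_ball 0.6 (274.5, 235.0) 18.741764068603516 [0.4751 0.1332 0.1175] [0.4957 0.1598 0.1243]
```

View pics/c2.png

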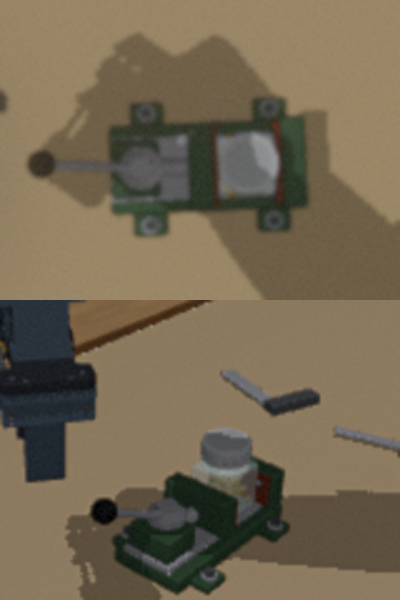

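The lever ball at crop pixel (41,163) is straight out along +y, at about 87° in world, so it is at its stop. The jar and lid are upright in the closed jaws at (250,160). Next I'll grip lightly at two perpendicular yaws to centre on the lid.

```bash
python3 - <<'E'
from h import *
c=np.array([.504,-.0445])
bot.gripper_to(.088)
bot.reach([*c,.16],down(np.radians(50))); bot.move_straight([*c,.0955],feed=.12); s=st('down'); f0=s['wrist_force']
bot.gripper_to(.055,12); bot.hold(.1); s=st('grip50'); print('along y', (s['wrist_force']-f0)[:2]@[np.cos(np.radians(50)),np.sin(np.radians(50))])
E
```

```text
down 16.68 p [ 0.5043 -0.0444  0.0959] F [-0.3  0.4  0.6] T [-0.   -0.2  -0.04] w 0.0881
grip50 17.34 p [ 0.504  -0.0447  0.0957] F [-2.1 -3.2  6.1] T [-0.63  0.37  0.02] w 0.0583
along y -3.926940724830238
```

```bash
python3 - <<'E'
from h import *
bot.gripper_to(.075)
q=bot.sense()['qpos'].copy(); q[5]+=np.radians(90); bot.set_joints(q); st('rot')
bot.gripper_to(.055,15); st('light')
bot.gripper_to(.05,60); s=st('grip'); print(s['qpos'].round(3))
q=s['qpos'].copy()
c=bot.ik([.504,-.0445,.0955],down(np.radians(-40))); print(c.round(3)); c=np.array(c)
for k in range(1,5):
    c[5]-=np.radians(10); bot.set_joints(c); s=st(k*10)
E
```

```text
rot 19.21 p [ 0.504  -0.0445  0.0954] F [-0.1  0.6  0.9] T [-0.01 -0.05 -0.06] w 0.0751
light 19.61 p [ 0.5045 -0.0448  0.0956] F [ 2.  -4.3 -1.4] T [-0.9  -0.4  -0.04] w 0.0582
grip 19.82 p [ 0.5045 -0.0448  0.0956] F [ 1.6 -3.8 -1.5] T [-0.87 -0.44 -0.1 ] w 0.0577
[-1.340e-01  2.640e-01  2.168e+00 -1.000e-03  7.080e-01  5.640e-01]
[-0.134  0.264  2.169 -0.     0.708  0.564]
10 20.12 p [ 0.5045 -0.0447  0.0957] F [ 4.6 -0.9 -2.2] T [-0.31 -0.75  0.58] w 0.0578
20 20.41 p [ 0.5044 -0.0446  0.0956] F [ 4.6 -1.2 -2.2] T [-0.12 -0.78  0.5 ] w 0.0577
30 20.7 p [ 0.5043 -0.0445  0.0956] F [ 2.9 -0.3  1.5] T [-0.14 -0.64  0.46] w 0.0577
40 20.99 p [ 0.5042 -0.0444  0.0958] F [1.4 0.7 7.5] T [ 0.03 -0.25  0.47] w 0.0575
```

```bash
python3 - <<'E'
from h import *
c=np.array(bot.ik([.504,-.0445,.0955],down(np.radians(-40)))); b=c[5]
for k in(46,50,54,58,62,66,70,74):
    c[5]=b-np.radians(k); bot.set_joints(c); s=st(k)
snap('top','t3.png'); snap('side','s3.png')
E
```

```text
46 21.24 p [ 0.5042 -0.0445  0.0959] F [-0.3  1.  10.7] T [ 0.08 -0.09  0.34] w 0.0578
50 21.49 p [ 0.5043 -0.0445  0.0961] F [-1.5  0.4 13.9] T [0.05 0.2  0.18] w 0.0575
54 21.74 p [ 0.5044 -0.0445  0.0962] F [-1.6  1.  14.1] T [0.1  0.24 0.14] w 0.0575
58 21.99 p [ 0.5045 -0.0445  0.0962] F [-1.3  1.  14. ] T [0.04 0.15 0.14] w 0.0578
62 22.24 p [ 0.5045 -0.0445  0.0962] F [-1.2  0.2 14.5] T [0.01 0.09 0.07] w 0.0574
66 22.49 p [ 0.5045 -0.0445  0.0962] F [-1.1 -0.1 14.4] T [0.03 0.08 0.17] w 0.0573
70 22.74 p [ 0.5046 -0.0445  0.0962] F [-0.2  0.2 14.5] T [-0.    0.13  0.1 ] w 0.0575
74 22.99 p [ 0.5046 -0.0445  0.0963] F [-1.   0.5 14. ] T [-0.02  0.02  0.1 ] w 0.0573
```

Wrist torque fell from 0.47 to about 0.14 N m near 50°, and the seal now pushes up with 14 N, so the thread has let go. I'll lift straight up in steps and watch the force.

```bash
python3 - <<'E'
from h import *
for dz in(.001,.003,.006,.010,.018,.025,.033):
    bot.move_straight([.504,-.0445,.0955+dz],feed=.03); s=st(dz)
    if s['wrist_force'][2]<-15: print('JAM'); break
bot.hold(.3); st('end')
for c in('top','side'):
    p,d=snap(c,c+'4.png')
    for n in('lid','jar','square','caliper','dish','lever_ball'):
        for r in bot.trace(c,n)[:1]:
            P=cloud(c,r['mask'],d); print(c,n,round(r['conf'],2),r['bbox'],np.median(P,0).round(3) if len(P) else 0)
f=lambda x:cv2.resize(x,None,fx=4,fy=4,interpolation=cv2.INTER_CUBIC)
cv2.imwrite('pics/c4.png',f(cv2.imread('pics/side4.png')[150:280,220:380]))
E
```

```text
0.001 23.34 p [ 0.5045 -0.0445  0.097 ] F [1.9 0.3 6.9] T [-0.03 -0.52  0.06] w 0.0574
0.003 23.59 p [ 0.5033 -0.0444  0.0982] F [-0.8 -0.9 -0.3] T [-0.01 -0.17  0.03] w 0.0576
0.006 23.84 p [ 0.5039 -0.0445  0.1015] F [-0.   0.1 -1. ] T [-0.05 -0.15  0.04] w 0.0578
0.01 24.12 p [ 0.5042 -0.0445  0.1057] F [-0.1  0.9 -0.3] T [-0.02 -0.14 -0.03] w 0.0574
0.018 24.54 p [ 0.5041 -0.0445  0.1137] F [-0.9  0.5 -1.3] T [-0.03 -0.13  0.01] w 0.0579
0.025 24.93 p [ 0.5042 -0.0445  0.1207] F [-0.  -0.5 -0.5] T [-0.04 -0.14  0.01] w 0.0575
0.033 25.34 p [ 0.5041 -0.0445  0.1287] F [-0.6 -0.2 -0.3] T [ 0.08 -0.09 -0.  ] w 0.0576
end 25.64 p [ 0.5039 -0.0445  0.1284] F [ 0.   1.1 -1.2] T [ 0.07 -0.17 -0.03] w 0.0574
top square 0.62 [387.5, 134.2, 33.9, 64.7] [ 0.657 -0.346  0.012]
top caliper 0.86 [392.5, 220.2, 31.6, 77.4] [ 0.417 -0.356  0.009]
top dish 0.59 [103.3, 222.5, 36.1, 34.8] [0.477 0.387 0.006]
top lever_ball 0.77 [202.7, 221.2, 55.0, 18.9] [0.501 0.081 0.084]
side lid 0.57 [302.8, 191.1, 16.9, 17.6] [ 0.495 -0.034  0.151]
side jar 0.69 [298.7, 206.4, 24.0, 28.9] [ 0.487 -0.034  0.087]
side square 0.6 [310.2, 180.6, 36.3, 16.3] [ 0.623 -0.348  0.012]
side caliper 0.56 [353.1, 203.0, 49.2, 13.8] [ 0.422 -0.352  0.01 ]
side dish 0.65 [177.4, 300.0, 41.7, 34.1] [0.48  0.38  0.006]
side lever_ball 0.75 [257.8, 230.1, 39.2, 11.2] [0.494 0.083 0.085]
```

View pics/c4.png

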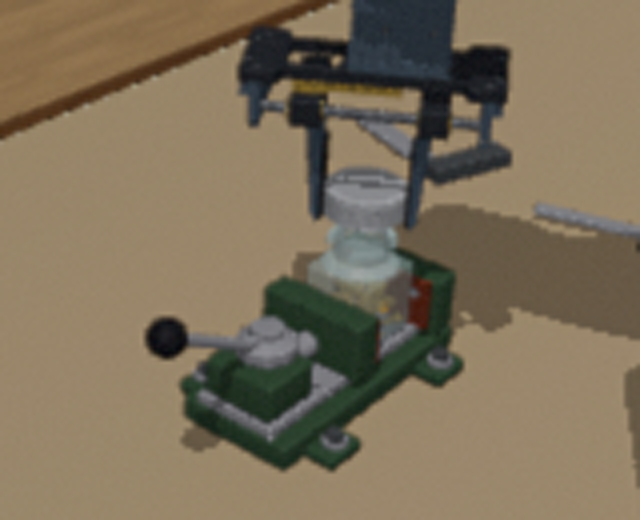

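The picture shows the level lid gripped at about (367,195), above the jar's open neck at (362,245). The jar is upright in the jaws, the lever at (165,338) is still at its stop, and the bystanders haven't moved.

```bash
python3 -c "
from cell import bot
bot.sign_off()"
```

```text
the job is handed in; nothing more can be done
```

The lid is off and held level in the gripper above the jar's mouth, with the jar still clamped in the vice. I handed the job in with about 26 s on the robot's clock; no verdict is reported.

**What I did**
- **Clamping:** I caged the lever ball between the fingers and swung it round to its stop. The push rose to about 22 N and then stayed level while the fingers were forced open.
- **Unscrewing:** I gripped the lid at 60 N and turned it 74° anticlockwise. The wrist torque fell from about 0.5 to about 0.14 N m near 50°, and the seal then pushed up with 14 N.
- **Lifting:** I raised the lid 33 mm straight up with no jam, which should leave it about 15 mm clear of the rim.

**Last checks**
- The grip width was 57.4 mm and the wrist force about 1–2 N.
- The side picture shows the lid level over the open neck, the jar upright in the jaws, and the lever at its stop.
- The square, caliper and dish were found where they started, to within a few millimetres in the top view. In the side view, the caliper and square medians moved by up to 66 mm and 13 mm. I put this down to different parts of each being masked.

**Disagreements and gaps**
- The two cameras differed by about 2–3 mm on the ball and lid positions, so I used the mean.
- During the lever's swing the wrist force read near 0 rather than 3–6 N, but the pictures showed the lever following.
- The final "top" picture did not detect the lid or jar, probably because the arm was in the way.
- I inferred the clamp force and the lid's turn from motion and wrist forces; I did not measure them directly.

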